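Scoop vial caps out of the tote corner for weighing

TASK

Take the counting scoop off the scale by its upright handle and run it flat along the grey tote's floor and left wall into the far left corner (seen from the robot), so that the two small white caps there are backed into the corner and ride into the scoop. Then stand the loaded scoop back on the scale where it was, ready to weigh; do not touch the caps with the gripper.

Things in the scene. Friction and masses are not known exactly. Their poses are not given: they have to be found in the camera images.
- scoop_grip (a point): Aluminium scoop on the scale (steel platform 200 mm square, 50 mm high). Point: on its upright black handle's axis, 80 mm above its underside, 21 below the top; x to the mouth, z up. Handle 24 x 24 mm, clear above 33 mm. Pan 92 mm wide (86 inside), centred in y; floor 2, walls 30 high; from this point: inner back face 15 mm ahead, side walls end 95, thin lip ends 111; handle's rear 12 behind.
- tote_corner (a point): Far left inner corner (seen from the robot) of the fixed grey open tote, on its inner floor (4 mm above the counter). Axes: x along the tote, away from the robot; y to its left; z up. End wall at x = 0, left wall at y = 0; the inside reaches 292 mm to -x, 222 to -y; walls 4 thick, tops 51 mm above this point. A 58 mm jar lid and a vial 58 mm high stand more than 115 mm from the left wall.
- cap1_center (a point): White ribbed screw cap, a disc 32 mm across and 14 mm high, 12 g or so, loose, flat on the tote floor: its centre starts 25 to 45 mm from the end wall and 36 to 70 mm from the left wall. Point: its centre, 7 mm above its underside.
- cap2_center (a point): The second cap, same shape and size: its centre starts 83 to 105 mm from the end wall and 36 to 70 mm from the left wall. Point: its centre, 7 mm above its underside.
Things that resemble listed ones, but are neither listed nor needed, are in the scene too. Leave any green, orange or turquoise look-alike of the part that bears cap1_center alone.

How it is judged:
On the way, in this order (a step that is already met when the one before it is completed fails the run):
1. the scoop is down on the tote floor in the far left corner (its lip within 50 mm of the end wall, its side within 30 mm of the left-hand wall) with both caps in its pan (x of cap1_center in the frame of scoop_grip between 0.015 and 0.111 m and y of cap1_center in the frame of scoop_grip between -0.046 and 0.046 m and z of cap1_center in the frame of scoop_grip between -0.085 and -0.045 m and x of cap2_center in the frame of scoop_grip between 0.015 and 0.111 m and y of cap2_center in the frame of scoop_grip between -0.046 and 0.046 m and z of cap2_center in the frame of scoop_grip between -0.085 and -0.045 m and x of scoop_grip in the frame of tote_corner between -0.161 and 0 m and y of scoop_grip in the frame of tote_corner between -0.076 and 0 m and z of scoop_grip in the frame of tote_corner below 0.095 m), for 0.1 s.
2. the scoop is lifted out over the tote's rim (its underside more than 65 mm above the counter) with both caps in it (x of cap1_center in the frame of scoop_grip between 0.015 and 0.111 m and y of cap1_center in the frame of scoop_grip between -0.046 and 0.046 m and z of cap1_center in the frame of scoop_grip between -0.085 and -0.045 m and x of cap2_center in the frame of scoop_grip between 0.015 and 0.111 m and y of cap2_center in the frame of scoop_grip between -0.046 and 0.046 m and z of cap2_center in the frame of scoop_grip between -0.085 and -0.045 m and height (world z) of scoop_grip above 0.145 m), for 0.1 s.
At the end, for the whole second after the job is handed in: The scoop stands level (within 6 degrees) on the scale platform, its handle within 40 mm of where it started, released, with both caps lying in its pan (x of cap1_center in the frame of scoop_grip between 0.015 and 0.111 m and y of cap1_center in the frame of scoop_grip between -0.046 and 0.046 m and z of cap1_center in the frame of scoop_grip between -0.085 and -0.045 m and x of cap2_center in the frame of scoop_grip between 0.015 and 0.111 m and y of cap2_center in the frame of scoop_grip between -0.046 and 0.046 m and z of cap2_center in the frame of scoop_grip between -0.085 and -0.045 m and distance of scoop_grip from where it was at the start of the episode below 0.04 m and height (world z) of scoop_grip between 0.124 and 0.136 m and angle between scoop_grip's own z axis and vertical below 0.1 rad); the robot touches nothing.
It fails at once if the gripper touches a cap (contact force between the fingers and cap1 above 0.5 N or contact force between the fingers and cap2 above 0.5 N).
It also fails if it takes over 61 s, if anything falls off the work surface, if the arm or the gripper's body presses on something with over 40 N, if the wrist force passes 120 N, or if a joint passes its speed limit or range.

ROBOT

A 6-joint arm with a two-finger parallel gripper is mounted at the origin on the work surface. World frame = base frame: x ahead of the robot, y to its left, z up, the work surface at z = 0. Lengths are in m, angles in rad, forces in N, time in s.
With the tool pointing down it reaches from about 0.425 to 1.125 m from the base axis. Payload 14.9 kg.
Tool frame: the origin (TCP) lies midway between the tips of the shut fingers; the grasp point (between the pads) lies 19 mm behind it (robot.grasp_offset is the distance from the TCP to the grasp point, in m); y points along the fingers, z is the direction in which the jaws open and shut, and the axes are right-handed (so a half turn about y gives the same grasp; the last joint's range is limited). The gripper opens to 91 mm and grips with 3 to 60 N. Pads are 32 mm wide; open, the fingers measure 118 mm over their backs; the gripper's body (76 mm by 178 mm) begins 60 mm behind the grasp point.
Start: joints at [1.287, 0.379, 1.734, -0, 1.028, -0.033], TCP at [0.174, 0.678, 0.214] pointing down, gripper open.
Joint ranges: [-2.77, 2.77], [-0.74, 2.19], [0, 2.66], [-1.06, 4.2], [0.31, 2.87], [-3.08, 3.08]. Speed limits (rad/s): [1.89, 1.89, 2.39, 3.14, 3.14, 3.14].

INTERFACE

Orientations are given as a rotation vector (axis times angle).
In Python, from plant import state, eyes, robot gives the robot as it stands. The module is installed in compiled form; this text tells all that it offers.
- The arm moves only by the shell command python3 -m jog 'ROWS' [FORCE]. ROWS is JSON, one flat list of numbers, 5 for each row, row after row: the shift along the tool's x, y, z scaled (see below), then the turn about the tool's y scaled (see below), then the opening, from 0 (shut) to 1 (fully open). In form: [tx, ty, tz, turn, hand, tx, ty, tz, turn, hand, ...]. A call has 1 to 20 rows; each row shifts and turns the pose as measured when the row begins, along the tool's axes as they then stand; what a row does not reach is not made up. The controller multiplies each number of a shift by 0.02 m and each number of a turn by 0.1 rad. A row lasts 1/12 s, in which the tool goes at most 41.7 mm and 7.16 degrees, less where a joint would pass 70% of its speed; a pose out of reach is approached as far as the arm can. A call with a number of a shift or a turn outside -1 to 1 is refused whole. A call with a gripper value outside its range is refused whole. The fingers move at their own pace and stop on an object; FORCE is the grip in N (left out, the last holds). Time passes only in rows, so rows that do not move let the fingers close. It gives the time, the measured TCP pose, the force and the opening at its end, in the units of the state.
- state(): the state, without advancing time (a new reading comes with each control period).
- eyes.get_image(name): name is "scene" or "top" or "wrist"; returns the picture (420x560x3 uint8, red, green, blue); there is no depth.
- eyes.camera_model(name): a dict with "fx", "fy", "cx", "cy" (pixels), "camera_from_world" (4x4, takes a point from world to camera coordinates). Camera axes: x right, y down, z forward; pixel columns grow to the right and rows downward; lengths in m; the calibration is good to about 2 mm. The wrist camera is an equidistant fisheye: a pixel r from the principal point sees the ray r / f radians off the axis. A picture is of the moment at which its call begins: read the wrist's pose just before it. camera_model takes no time and is no camera call; for the wrist camera it gives the pose at the moment of the call.
- robot.close_job(): hands the job in, once; it reports no verdict.
The state is a dict: "clock": time; "joint_positions": joint angles; "dq": joint speeds; "joint_torque": joint torques, N m; "eef_pos": TCP position; "tcp_rot": TCP orientation; "ft_force": force on the tool from outside, world axes, zero at the start; "moment": the same for the moment, N m; "grip_width": opening from 0.0 (shut) to 1.0 (fully open).
Only numpy, scipy, OpenCV 4.12 (cv2) and the standard library are available. Lean on these libraries where they do the work, as an engineer would, in place of code of your own. Each camera call takes 0.05 s, during which the arm holds its last target.

## Working session

There is one attempt and no reset: what is moved stays moved. The work goes in short steps, Python scripts to look and compute and a shell command to move; the robot and the scene stay as the last step left them, time stands still between calls to the robot, and variables do not carry over. Pictures are saved under pics/ and viewed, and the job is handed in when it is done.

```bash
mkdir -p pics; python3 - <<'E'
from plant import state, eyes, robot
import cv2
s=state(); print(s)
for n in ("top","scene","wrist"):
    m=eyes.camera_model(n); print(n,m)
    cv2.imwrite(f"pics/a_{n}.png",eyes.get_image(n)[:,:,::-1])
print(robot.grasp_offset)
E
```

```text
{'clock': 0.0, 'joint_positions': array([ 1.28670803e+00,  3.79405735e-01,  1.73475852e+00,  1.41842032e-06,
        1.02851100e+00, -3.33011072e-02]), 'dq': array([-6.54503071e-04,  1.16479826e-03,  1.95741100e-03,  5.00821608e-05,
       -3.82295896e-04, -2.28224258e-03]), 'joint_torque': array([-1.36947354e-03, -7.63734841e+01, -4.34367585e+01,  6.49808859e-02,
        4.25899483e-02, -9.89431760e-05]), 'eef_pos': array([0.17361406, 0.67772901, 0.21330126]), 'tcp_rot': array([-1.5628853 ,  0.19703959, -0.19676835]), 'ft_force': array([-0.22400218,  0.21353978, -0.37464331]), 'moment': array([-0.03184081, -0.0199615 ,  0.02893529]), 'grip_width': 0.9990108687823775}
top {'fx': 411.57420518826245, 'fy': 411.57420518826245, 'cx': 287.59669615422143, 'cy': 208.80027830622265, 'camera_from_world': array([[ 0.01631221, -0.99985581, -0.00471905,  0.05763623],
       [-0.98494071, -0.01525606, -0.17221804,  0.61537111],
       [ 0.17212121,  0.00745725, -0.98504755,  0.77910907],
       [ 0.        ,  0.        ,  0.        ,  1.        ]])}
scene {'fx': 446.4432792194227, 'fy': 446.4432792194227, 'cx': 282.2661168723556, 'cy': 206.83813759304508, 'camera_from_world': array([[ 6.33749254e-01,  7.73538416e-01, -4.49200808e-04,
        -4.51005512e-01],
       [ 6.38701428e-01, -5.23606605e-01, -5.63823207e-01,
        -3.13747363e-01],
       [-4.36374115e-01,  3.57035632e-01, -8.25895387e-01,
         1.23005195e+00],
       [ 0.00000000e+00,  0.00000000e+00,  0.00000000e+00,
         1.00000000e+00]])}
wrist {'fx': 325.19226210127806, 'fy': 325.19226210127806, 'cx': 276.5344051732845, 'cy': 202.60584248544706, 'camera_from_world': array([[ 0.24791219,  0.9687812 , -0.00159102, -0.69902533],
       [ 0.93602292, -0.23910519,  0.25824367, -0.02973436],
       [ 0.24980119, -0.06551098, -0.9660785 ,  0.39083502],
       [ 0.        ,  0.        ,  0.        ,  1.        ]])}
0.0188
```

View pics/a_top.png

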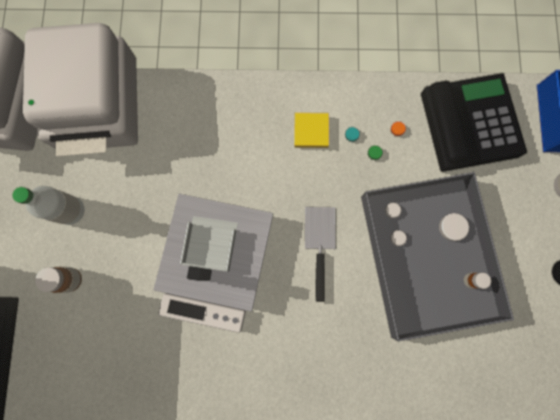

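View pics/a_scene.png

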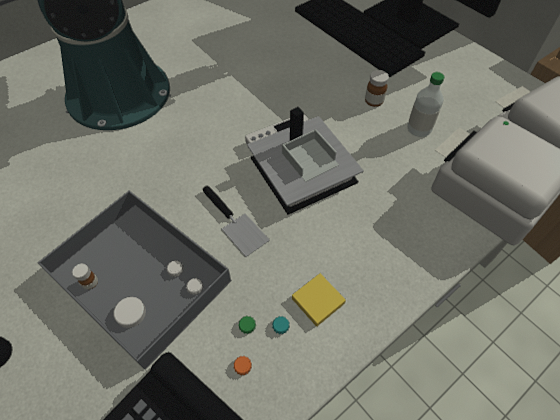

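View pics/a_wrist.png

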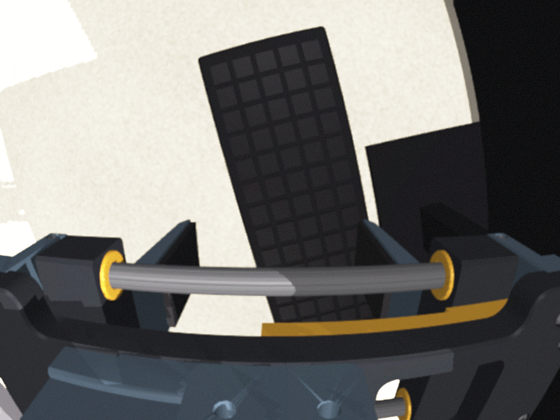

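Top view: the scoop is at (205,245) with its handle at about (199,273). The tote's far-left corner is at about (367,195), and the white caps are at (394,210) and (400,238). The green, orange and turquoise look-alikes outside the tote are not wanted. I'll enlarge to measure and confirm.

```bash
python3 - <<'E'
import cv2
def crop(f,x0,y0,x1,y1,k,o):
    a=cv2.imread(f)[y0:y1,x0:x1]; cv2.imwrite(o,cv2.resize(a,None,fx=k,fy=k,interpolation=cv2.INTER_CUBIC))
crop('pics/a_top.png',150,185,285,335,4,'pics/b_scoop.png')
crop('pics/a_top.png',355,170,515,345,3.4,'pics/b_tote.png')
crop('pics/a_scene.png',235,95,375,215,5,'pics/b_scoops.png')
crop('pics/a_scene.png',30,180,240,370,3,'pics/b_totes.png')
E
```

```text
(no output)
```

View pics/b_scoop.png

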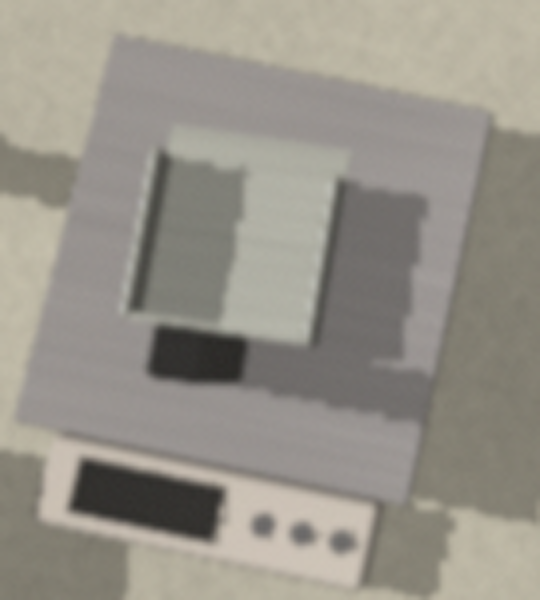

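View pics/b_tote.png

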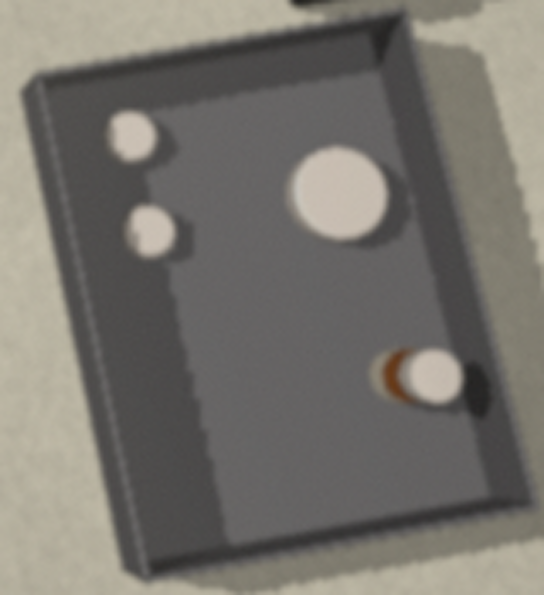

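View pics/b_scoops.png

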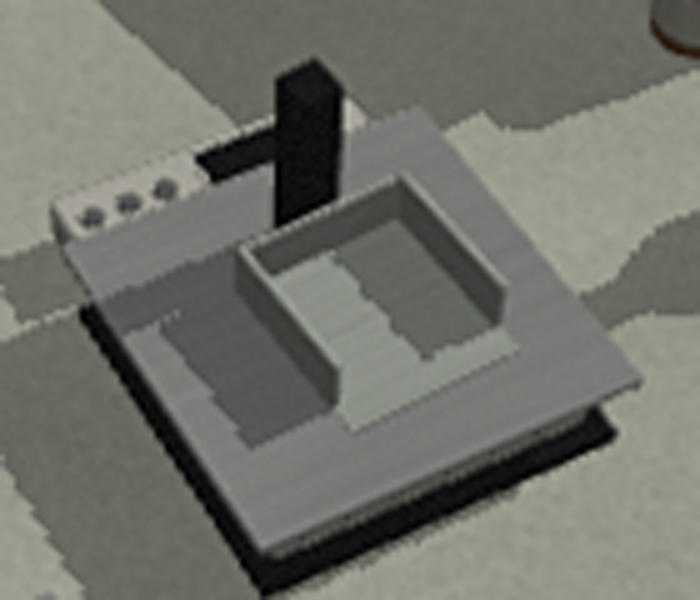

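View pics/b_totes.png

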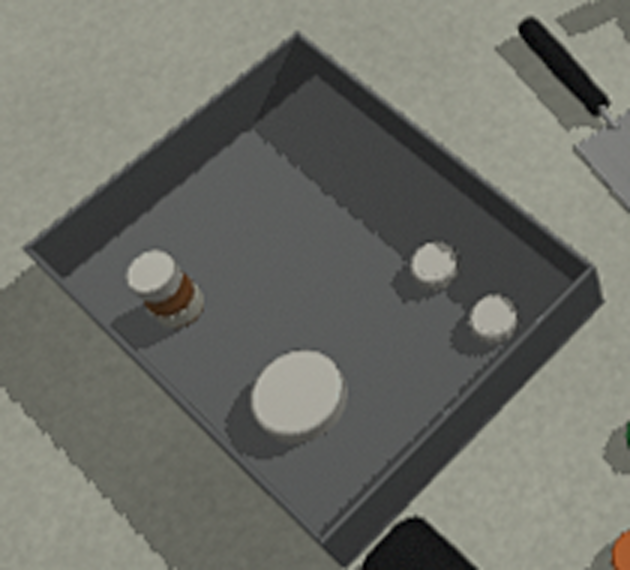

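```bash
cat > h.py <<'E'
import numpy as np, cv2
from plant import state, eyes, robot
from scipy.optimize import least_squares
from scipy.spatial.transform import Rotation as R
M={n:eyes.camera_model(n) for n in ("top","scene")}
def proj(n,P):
    m=M[n];P=np.atleast_2d(P);c=P@m["camera_from_world"][:3,:3].T+m["camera_from_world"][:3,3]
    return np.c_[m["fx"]*c[:,0]/c[:,2]+m["cx"],m["fy"]*c[:,1]/c[:,2]+m["cy"]]
def back(n,uv,z):
    m=M[n];T=m["camera_from_world"];d=T[:3,:3].T@np.array([(uv[0]-m["cx"])/m["fx"],(uv[1]-m["cy"])/m["fy"],1]);o=-T[:3,:3].T@T[:3,3]
    return o+d*(z-o[2])/d[2]
def full(c,k,o): return (np.array(c)+.5)/k-.5+np.array(o)
def place(p,L):
    x,y,z,a=p; c,s=np.cos(a),np.sin(a); L=np.atleast_2d(np.array(L,float))
    return np.c_[x+c*L[:,0]-s*L[:,1],y+s*L[:,0]+c*L[:,1],z+L[:,2]]
def fit(obs,p0,fixz=True):
    # obs list (cam,(u,v),local)
    def r(q):
        p=q if not fixz else np.r_[q[:2],p0[2],q[2]]
        return np.concatenate([(proj(n,place(p,L))[0]-uv) for n,uv,L in obs])
    q0=np.array(p0) if not fixz else np.array(p0)[[0,1,3]]
    s=least_squares(r,q0,loss="soft_l1"); return s.x,s.fun.reshape(-1,2)
E
cat > m1.py <<'E'
from h import *
for n in M:
    T=M[n]["camera_from_world"];print(n,-T[:3,:3].T@T[:3,3])
t=lambda c:full(c,4,(150,185)); s=lambda c:full(c,5,(235,95))
S=[("top",t((172,125)),(.111,.046,-.08)),("top",t((350,152)),(.111,-.046,-.08)),
("top",t((157,150)),(.095,.0445,-.05)),("top",t((130,312)),(.0135,.0445,-.05)),("top",t((313,345)),(.0135,-.0445,-.05)),
("top",t((150,378)),(-.012,.012,.021)),
("scene",s((350,432)),(.111,-.046,-.08)),("scene",s((520,350)),(.111,.046,-.08)),
("scene",s((241,248)),(.0135,-.0445,-.05)),("scene",s((402,176)),(.0135,.0445,-.05)),("scene",s((505,285)),(.095,.0445,-.05)),
("scene",s((276,85)),(-.012,-.012,.021)),("scene",s((310,101)),(.012,-.012,.021)),("scene",s((342,85)),(.012,.012,.021))]
for sel in (("top",),("scene",),("top","scene")):
  for fz in (True,False):
    o=[x for x in S if x[0] in sel]
    p,r=fit(o,(.5,.2,.13,0.),fz); print(sel,fz,p.round(4)); 
print(r.round(1).tolist())
t=lambda c:full(c,3.4,(355,170)); s=lambda c:full(c,3,(30,180))
T_=[("top",t((382,70)),(0,-.222,0)),("top",t((490,497)),(-.292,-.222,0)),("top",t((405,13)),(.004,-.226,.051)),("top",t((533,507)),(-.296,-.226,.051)),
("top",t((147,580)),(-.296,.004,.051)),("top",t((40,77)),(.004,.004,.051)),
("scene",s((298,33)),(-.296,.004,.051)),("scene",s((25,247)),(-.296,-.226,.051)),("scene",s((597,267)),(.004,.004,.051)),
("scene",s((318,75)),(-.292,0,0)),("scene",s((65,277)),(-.292,-.222,0))]
for sel in (("top",),("scene",),("top","scene")):
  for fz in (True,False):
    o=[x for x in T_ if x[0] in sel]
    p,r=fit(o,(.6,-.15,.004,0.),fz); print("tote",sel,fz,p.round(4))
print(r.round(1).tolist())
# caps tops z=.018
for nm,ct,cs in (("cap1",(132,136),(493,316)),("cap2",(150,231),(435,264))):
    a=back("top",t(ct),.016);b=back("scene",s(cs),.018);print(nm,a.round(4),b.round(4))
    P=p if len(p)==4 else p
    for q in (a,b):
        d=q[:2]-P[:2];c,sn=np.cos(P[3]),np.sin(P[3]);print("  in tote",(c*d[0]+sn*d[1]).round(4),(-sn*d[0]+c*d[1]).round(4))
E
python3 m1.py
```

```text
top [0.47106269 0.06120605 0.87370948]
scene [ 1.02297813 -0.25458248  0.8387936 ]
('top',) True [ 0.4812  0.2258 -0.1145]
('top',) False [ 0.4816  0.2268  0.1255 -0.1149]
('scene',) True [ 0.4818  0.2297 -0.1378]
('scene',) False [ 0.4764  0.235   0.1216 -0.1379]
('top', 'scene') True [ 0.4815  0.2276 -0.1251]
('top', 'scene') False [ 0.4816  0.2275  0.1301 -0.125 ]
[[0.2, -0.0], [0.5, -0.5], [-0.3, -0.5], [-1.3, 0.7], [-1.3, -0.9], [-1.3, -0.1], [0.3, 0.8], [-0.2, 0.1], [-0.7, 0.4], [-0.6, -0.4], [-0.6, 0.2], [-1.3, -2.2], [-2.2, 1.2], [0.7, 0.2]]
tote ('top',) True [ 0.6513 -0.0954  0.1871]
tote ('top',) False [ 0.6516 -0.1015 -0.0162  0.188 ]
tote ('scene',) True [ 0.6529 -0.0926  0.1895]
tote ('scene',) False [ 0.6489 -0.0923 -0.0018  0.1902]
tote ('top', 'scene') True [ 0.6525 -0.0938  0.187 ]
tote ('top', 'scene') False [ 0.6505 -0.0942 -0.0009  0.1872]
[[-4.5, -9.5], [-1.8, 1.0], [0.5, -0.8], [1.2, 2.1], [-1.7, 1.6], [-1.8, -1.0], [0.2, -0.5], [-0.9, 0.1], [-0.7, 0.8], [-0.4, 0.7], [-0.2, 1.2]]
cap1 [ 0.6226 -0.1559  0.016 ] [ 0.6236 -0.1548  0.018 ]
  in tote -0.0389 -0.0555
  in tote -0.0377 -0.0546
cap2 [ 0.5635 -0.1653  0.016 ] [ 0.5664 -0.1643  0.018 ]
  in tote -0.0987 -0.0537
  in tote -0.0957 -0.0533
```

```bash
cat >> h.py <<'E'
def tool(s=None):
    s=s or state(); return s["eef_pos"],R.from_rotvec(s["tcp_rot"]).as_matrix()
def togo(P,yaw=None,jaw_yaw=None):
    """shift in tool units to world TCP P, turn to have the tool z (jaw) at world heading jaw_yaw mod pi"""
    s=state();p,A=tool(s); d=A.T@(np.array(P)-p)
    h=np.arctan2(A[1,2],A[0,2]); out={"clock":round(s["clock"],2),"tcp":p.round(4),"jaw":round(h,3),"tilt":np.round(A[:,1],3),"units":(d/.02).round(2),"F":s["ft_force"].round(1),"g":round(s["grip_width"],3),"j":s["joint_positions"].round(2)}
    if jaw_yaw is not None:
        e=(jaw_yaw-h+np.pi/2)%np.pi-np.pi/2; out["turn_units"]=round(e*np.sign(A[2,1])/.1,2)
    for k,v in out.items(): print(k,v)
E
python3 - <<'E'
from h import *
p,A=tool();print(A.round(3))
togo((.4815,.2276,.30),jaw_yaw=-.125)
# neighbours
for n,uv,z in (("top",(22,195),.2),("top",(22,195),.15),("top",(57,280),.08)):print(back(n,uv,z).round(3))
print(back("scene",(437,78),.15).round(3),back("scene",(437,78),.2).round(3))
E
```

```text
[[ 0.969 -0.     0.248]
 [-0.248 -0.001  0.969]
 [-0.    -1.    -0.001]]
clock 0.15
tcp [0.1737 0.6778 0.2135]
jaw 1.32
tilt [-0.    -0.001 -1.   ]
units [ 20.5   -4.31 -17.99]
F [-0.2  0.5  0.5]
g 0.997
j [ 1.29  0.38  1.73  0.    1.03 -0.03]
turn_units 14.45
[0.605 0.512 0.2  ]
[0.615 0.545 0.15 ]
[0.465 0.504 0.08 ]
[0.607 0.551 0.15 ] [0.637 0.493 0.2  ]
```

```bash
python3 -m jog '[0.6,-0.6,-0.5,0,1, 1,-0.6,-0.88,0,1, 1,-0.6,-0.88,0,1, 1,-0.6,-0.88,0,1, 1,-0.6,-0.88,0,1, 1,-0.6,-0.88,0,1, 1,-0.6,-0.88,0,1, 1,0,-0.88,0,1, 1,0,-0.88,0,1, 1,0,-0.88,0,1, 1,0,-0.88,0,1, 1,0,-0.88,0,1, 1,0,-0.88,0,1, 1,0,-0.88,0,1, 1,0,-0.88,0,1, 1,0,-0.88,0,1, 1,0,-0.88,0,1, 1,0,-0.88,0,1, 1,0,-0.88,0,1, 1,0,-0.88,0,1]' && python3 - <<'E'
from h import *
togo((.4815,.2276,.25),jaw_yaw=-.125)
E
```

```text
clock: 1.82
eef_pos: [0.4763, 0.2278, 0.2993]
tcp_rot: [-1.567, 0.193, -0.191]
ft_force: [-0.2, -0.2, -0.0]
grip_width: 0.999
clock 1.82
tcp [0.4763 0.2278 0.2993]
jaw 1.327
tilt [-0.002 -0.005 -1.   ]
units [0.26 2.47 0.06]
F [-0.2 -0.2 -0. ]
g 0.999
j [ 0.4   0.01  2.02 -0.    1.12 -0.92]
turn_units 14.52
```

```bash
python3 -m jog '[0,0,0,1,1, 0,0,0,1,1, 0,0,0,1,1, 0,0,0,1,1, 0,0,0,1,1, 0,0,0,1,1, 0,0,0,1,1, 0,0,0,1,1, 0,0,0,1,1, 0,0,0,1,1, 0,0,0,1,1, 0,0,0,1,1, 0,0,0,1,1, 0,0,0,1,1, 0,0,0,0.5,1, 0,0,0,0,1]' && python3 - <<'E'
from h import *
togo((.4815,.2276,.111),jaw_yaw=-.125)
m=eyes.camera_model("wrist");I=eyes.get_image("wrist");cv2.imwrite("pics/c_wrist.png",I[:,:,::-1])
cv2.imwrite("pics/c_top.png",cv2.resize(eyes.get_image("top")[150:350,120:320,::-1],None,fx=3,fy=3))
np.save("cw.npy",m["camera_from_world"])
# predicted handle top centre & base in wrist
def pw(P,m):
    c=m["camera_from_world"][:3,:3]@np.array(P)+m["camera_from_world"][:3,3];th=np.arctan2(np.hypot(c[0],c[1]),c[2]);ph=np.arctan2(c[1],c[0]);return (m["cx"]+m["fx"]*th*np.cos(ph),m["cy"]+m["fy"]*th*np.sin(ph))
sc=(.4815,.2276,.13,-.125)
for L in ((-.012,-.012,.021),(.012,-.012,.021),(.012,.012,.021),(-.012,.012,.021),(.111,.046,-.08),(.111,-.046,-.08)):print(L,np.round(pw(place(sc,L)[0],m),1))
E
```

```text
clock: 3.15
eef_pos: [0.477, 0.2214, 0.2966]
tcp_rot: [-1.116, 1.356, -1.36]
ft_force: [-0.5, 0.4, 0.1]
grip_width: 0.999
clock 3.15
tcp [0.477  0.2214 0.2966]
jaw -0.202
tilt [-0.006 -0.007 -1.   ]
units [-0.43  9.28  0.2 ]
F [-0.5  0.4  0.1]
g 0.999
j [ 0.39  0.01  2.02 -0.01  1.12  0.6 ]
turn_units -0.77
(-0.012, -0.012, 0.021) [268.9 195.3]
(0.012, -0.012, 0.021) [292.9 193.5]
(0.012, 0.012, 0.021) [291.3 169.9]
(-0.012, 0.012, 0.021) [267.  171.7]
(0.111, 0.046, -0.08) [362.1 126.4]
(0.111, -0.046, -0.08) [363.9 194.8]
```

View pics/c_wrist.png

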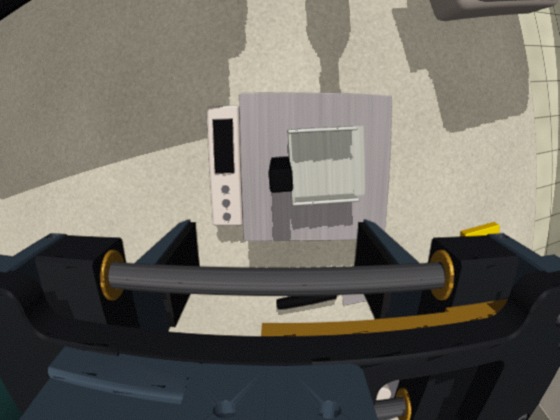

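```bash
python3 - <<'E'
import cv2,numpy as np
a=cv2.imread('pics/c_wrist.png')[110:215,235:380]
a=np.clip(a.astype(float)*1.6+10,0,255).astype('uint8')
cv2.imwrite('pics/c_w2.png',cv2.resize(a,None,fx=5,fy=5,interpolation=cv2.INTER_CUBIC))
E
```

```text
(no output)
```

View pics/c_w2.png

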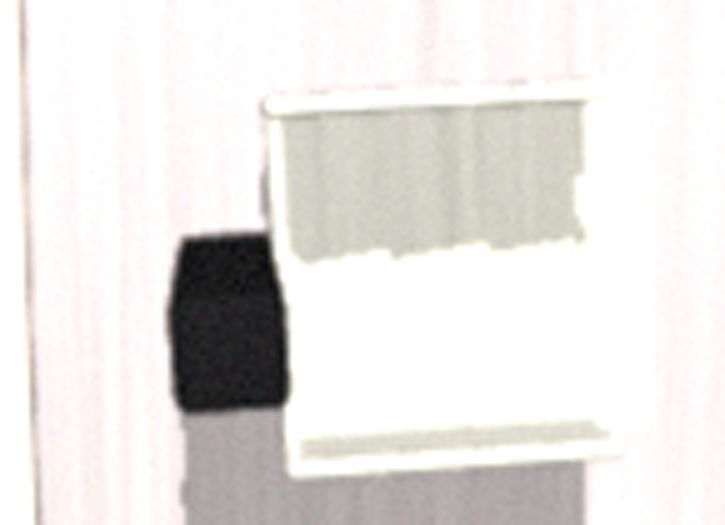

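```bash
python3 -m jog '[-0.4,0.4,0.1,-0.7,1, 0,0.8,0,0,1, 0,1,0,0,1, 0,1,0,0,1, 0,1,0,0,1, 0,0,0,0,1]' && python3 - <<'E'
from h import *
togo((.4815,.229,.111),jaw_yaw=-.125)
E
```

```text
clock: 3.75
eef_pos: [0.4812, 0.229, 0.2111]
tcp_rot: [-1.161, 1.288, -1.293]
ft_force: [-0.6, 0.2, -0.6]
grip_width: 1.002
clock 3.75
tcp [0.4812 0.229  0.2111]
jaw -0.109
tilt [-0.002 -0.006 -1.   ]
units [-0.03  5.    0.02]
F [-0.6  0.2 -0.6]
g 1.002
j [ 0.4   0.12  2.07 -0.01  0.95  0.52]
turn_units 0.16
```

```bash
python3 -m jog '[0,0.8,0,0.15,1, 0,1,0,0,1, 0,1,0,0,1, 0,1,0,0,1, 0,0.8,0,0,1, 0,0.3,0,0,1, 0,0,0,0,1]' 60 && python3 - <<'E'
from h import *
togo((.4815,.229,.111),jaw_yaw=-.125)
cv2.imwrite("pics/d.png",cv2.resize(eyes.get_image("scene")[60:220,200:400,::-1],None,fx=4,fy=3.7))
E
```

```text
clock: 4.33
eef_pos: [0.4842, 0.2298, 0.1152]
tcp_rot: [-1.154, 1.289, -1.296]
ft_force: [-0.2, -0.9, 0.6]
grip_width: 0.998
clock 4.33
tcp [0.4842 0.2298 0.1152]
jaw -0.114
tilt [ 0.002 -0.004 -1.   ]
units [ 0.05  0.21 -0.13]
F [-0.2 -0.9  0.6]
g 0.998
j [ 0.4   0.27  2.11 -0.01  0.76  0.52]
turn_units 0.11
```

View pics/d.png

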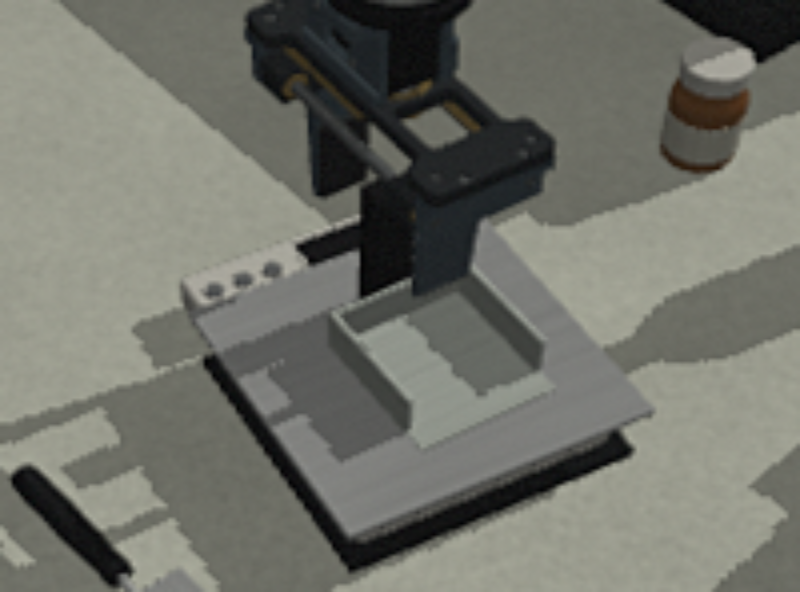

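The fingers straddle the handle at (385,240) and clear the pan, so I'm closing.

```bash
python3 -m jog '[0.05,0.2,-0.12,0.1,1, 0,0,0,0,0.5, 0,0,0,0,0, 0,0,0,0,0, 0,0,0,0,0, 0,0,0,0,0, 0,0,0,0,0, 0,0,0,0,0, 0,0,0,0,0]' 60 && python3 - <<'E'
from h import *
togo((.4815,.229,.111),jaw_yaw=-.125)
E
```

```text
clock: 5.13
eef_pos: [0.4845, 0.2303, 0.1169]
tcp_rot: [-1.142, 1.293, -1.304]
ft_force: [0.3, 0.4, -0.1]
grip_width: 0.447
clock 5.13
tcp [0.4845 0.2303 0.1169]
jaw -0.124
tilt [ 0.009 -0.001 -1.   ]
units [ 0.08  0.3  -0.14]
F [ 0.3  0.4 -0.1]
g 0.447
j [ 0.4   0.27  2.11 -0.01  0.76  0.53]
turn_units 0.01
```

```bash
python3 -m jog '[0.05,0.3,-0.14,0,0, 0,0,0,0,0, 0,0,0,0,0, 0,0,0,0,0, 0,0,0,0,0, 0,0,0,0,0, 0,0,0,0,0]' 60 && python3 - <<'E'
from h import *
togo((.4815,.229,.111),jaw_yaw=-.125)
E
```

```text
clock: 5.72
eef_pos: [0.4817, 0.2298, 0.1106]
tcp_rot: [-1.141, 1.292, -1.304]
ft_force: [-0.4, -0.1, 2.3]
grip_width: 0.258
clock 5.72
tcp [0.4817 0.2298 0.1106]
jaw -0.124
tilt [ 0.009 -0.001 -1.   ]
units [ 0.04 -0.02 -0.  ]
F [-0.4 -0.1  2.3]
g 0.258
j [ 0.4   0.27  2.12 -0.01  0.74  0.53]
turn_units 0.01
```

```bash
python3 -m jog '[0,-0.5,0,0,0, 0,-0.8,0,0,0, 0,-0.8,0,0,0, 0,-0.8,0,0,0, 0,0,0,0,0]' 60 && python3 - <<'E'
from h import *
tc=(.652,-.0938,.004,.187)
p=place(tc,(-.243,-.050,.08))[0]; print(p)
togo((p[0],p[1],.165),jaw_yaw=.187)
cv2.imwrite("pics/e.png",cv2.resize(eyes.get_image("scene")[60:220,200:400,::-1],None,fx=4,fy=3.7))
E
```

```text
clock: 6.13
eef_pos: [0.4795, 0.2292, 0.1711]
tcp_rot: [-1.146, 1.295, -1.304]
ft_force: [-0.3, 0.5, -2.3]
grip_width: 0.258
[ 0.42253197 -0.18810494  0.084     ]
clock 6.13
tcp [0.4795 0.2292 0.1711]
jaw -0.124
tilt [ 0.005 -0.002 -1.   ]
units [21.06  0.34 -0.26]
F [-0.3  0.5 -2.3]
g 0.258
j [ 0.4   0.17  2.1  -0.01  0.87  0.53]
turn_units -3.11
```

View pics/e.png

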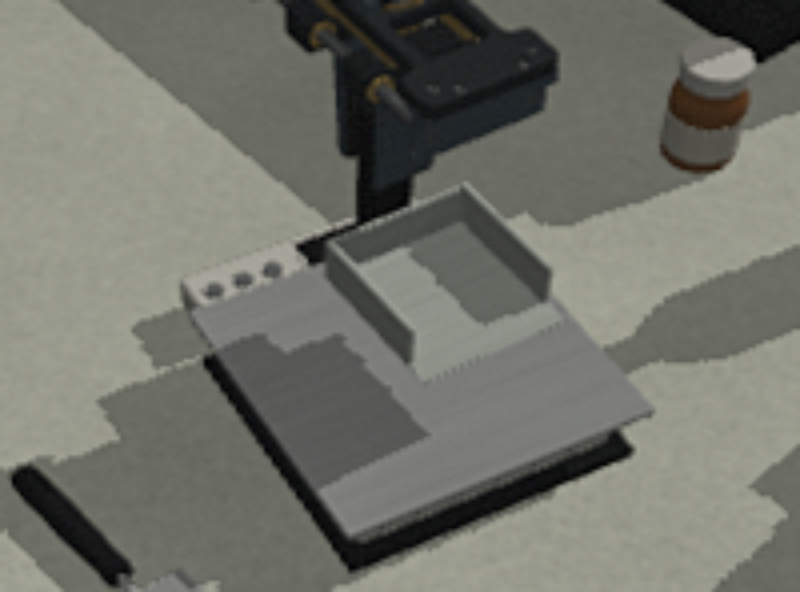

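```bash
python3 -m jog '[0.5,0,0,-0.5,0, 1,0,0,-0.8,0, 1,0,0,-0.8,0, 1,0,0,-0.8,0, 1,0,0,-0.2,0, 1,0,0,0,0, 1,0,0,0,0, 1,0,0,0,0, 1,0,0,0,0, 1,0,0,0,0, 1,0,0,0,0, 1,0,0,0,0, 0.6,0,0,0,0, 0.3,0,0,0,0]' && python3 - <<'E'
from h import *
togo((.4225,-.1881,.165),jaw_yaw=.187)
E
```

```text
clock: 7.35
eef_pos: [0.5072, -0.0259, 0.1587]
tcp_rot: [-1.308, 1.061, -1.054]
ft_force: [-0.4, 0.5, -1.3]
grip_width: 0.26
clock 7.35
tcp [ 0.5072 -0.0259  0.1587]
jaw 0.206
tilt [-0.009 -0.004 -1.   ]
units [ 7.07 -0.25 -5.81]
F [-0.4  0.5 -1.3]
g 0.26
j [-0.09  0.16  2.14 -0.01  0.85 -0.3 ]
turn_units 0.19
```

```bash
python3 -m jog '[0.5,0,-0.4,0.19,0, 0.85,0,-0.7,0,0, 0.85,0,-0.7,0,0, 0.85,0,-0.7,0,0, 0.85,0,-0.7,0,0, 0.85,0,-0.7,0,0, 0.85,-0.1,-0.7,0,0, 0.8,-0.1,-0.7,0,0, 0.5,0,-0.4,0,0, 0,0,0,0,0, 0,0,0,0,0]' && python3 - <<'E'
from h import *
togo((.4225,-.1881,.165),jaw_yaw=.187)
cv2.imwrite("pics/f_top.png",cv2.resize(eyes.get_image("top")[150:350,320:520,::-1],None,fx=3,fy=3,interpolation=cv2.INTER_CUBIC))
cv2.imwrite("pics/f_scene.png",cv2.resize(eyes.get_image("scene")[120:380,20:300,::-1],None,fx=2.3,fy=2.3))
E
```

```text
clock: 8.27
eef_pos: [0.4151, -0.1853, 0.1594]
tcp_rot: [-1.302, 1.081, -1.063]
ft_force: [-0.4, 0.7, -2.2]
grip_width: 0.264
clock 8.27
tcp [ 0.4151 -0.1853  0.1594]
jaw 0.187
tilt [-0.014 -0.001 -1.   ]
units [ 0.2  -0.29  0.34]
F [-0.4  0.7 -2.2]
g 0.264
j [-0.47  0.07  2.24 -0.01  0.84 -0.65]
turn_units 0.0
```

View pics/f_top.png

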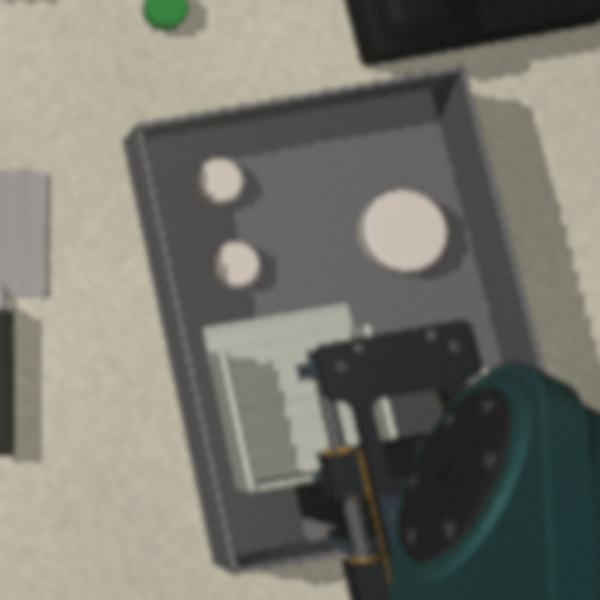

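View pics/f_scene.png

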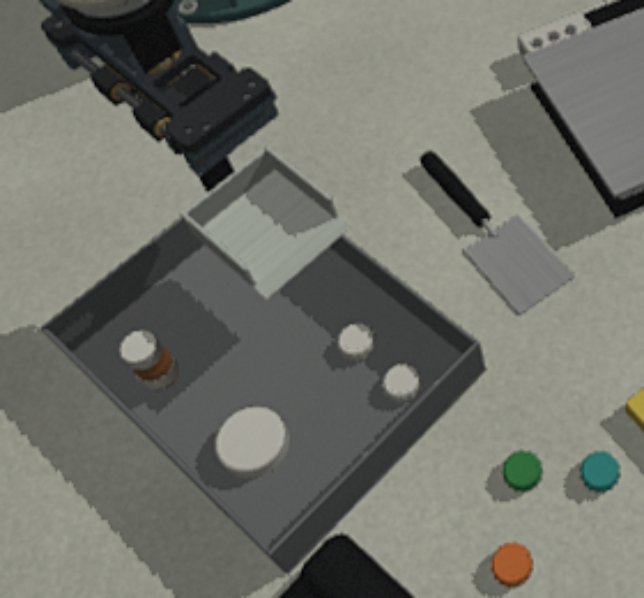

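```bash
cat > chk.py <<'E'
from h import *
import sys
tc=(.652,-.0938,.004,.187)
def tote(P):
    d=np.array(P[:2])-np.array(tc[:2]);c,s=np.cos(tc[3]),np.sin(tc[3]);return np.array([c*d[0]+s*d[1],-s*d[0]+c*d[1]])
E
python3 - <<'E'
from chk import *
p,A=tool();print("tcp tote",tote(p).round(4))
zl=p[2]-.0606-.0025
for n,uv in (("scene",full((268,297),2.3,(20,120))),("scene",full((345,230),2.3,(20,120))),("top",full((205,327),3,(320,150))),("top",full((347,304),3,(320,150)))):
    q=back(n,uv,zl);print(n,q.round(4),tote(q).round(4),(tote(q)-tote(p)).round(4))
E
```

```text
tcp tote [-0.2494 -0.0455]
scene [ 0.5299 -0.2083  0.0963] [-0.1412 -0.0898] [ 0.1082 -0.0443]
scene [ 0.5136 -0.125   0.0963] [-0.1418 -0.005 ] [0.1076 0.0405]
top [ 0.5149 -0.1228  0.0963] [-0.1401 -0.003 ] [0.1093 0.0425]
top [ 0.5307 -0.212   0.0963] [-0.1412 -0.0936] [ 0.1082 -0.0481]
```

```bash
python3 -m jog '[0.1,0.5,0.1,0,0, 0,0.8,0,0,0, 0,0.8,0,0,0, 0,0.8,0,0,0, 0,0.6,0,0,0, 0,0.3,0,0,0, 0,0,0,0,0]' && python3 - <<'E'
from chk import *
p,A=tool();print("tcp tote",tote(p).round(4))
togo((.4225,-.1881,.067),jaw_yaw=.187)
E
```

```text
clock: 8.95
eef_pos: [0.4224, -0.1841, 0.0776]
tcp_rot: [-1.305, 1.068, -1.062]
ft_force: [-1.6, -7.1, 1.0]
grip_width: 0.26
tcp tote [-0.2424 -0.0461]
clock 8.95
tcp [ 0.4224 -0.1841  0.0776]
jaw 0.196
tilt [-0.008 -0.005 -1.   ]
units [ 0.19  0.53 -0.03]
F [-1.6 -7.1  1. ]
g 0.26
j [-0.46  0.24  2.25 -0.01  0.65 -0.64]
turn_units 0.09
```

A −7 N side force suggests the scoop's side is rubbing the left wall. I'll shift 4 mm away from it and check.

```bash
python3 -m jog '[0.2,0,0,0.1,0, 0,0,0,0,0, 0,0,0,0,0]' && python3 - <<'E'
from chk import *
p,A=tool();print("tcp tote",tote(p).round(4))
togo((.4225,-.1881,.067),jaw_yaw=.187)
cv2.imwrite("pics/g_top.png",cv2.resize(eyes.get_image("top")[180:350,350:500,::-1],None,fx=3.5,fy=3.5,interpolation=cv2.INTER_CUBIC))
cv2.imwrite("pics/g_scene.png",cv2.resize(eyes.get_image("scene")[170:320,60:250,::-1],None,fx=4,fy=4,interpolation=cv2.INTER_CUBIC))
E
```

```text
clock: 9.2
eef_pos: [0.4238, -0.1869, 0.0755]
tcp_rot: [-1.302, 1.076, -1.067]
ft_force: [-0.1, -0.1, -1.7]
grip_width: 0.261
tcp tote [-0.2415 -0.049 ]
clock 9.2
tcp [ 0.4238 -0.1869  0.0755]
jaw 0.187
tilt [-0.01  -0.004 -1.   ]
units [ 0.05  0.42 -0.07]
F [-0.1 -0.1 -1.7]
g 0.261
j [-0.46  0.25  2.25 -0.01  0.65 -0.64]
turn_units 0.0
```

View pics/g_top.png

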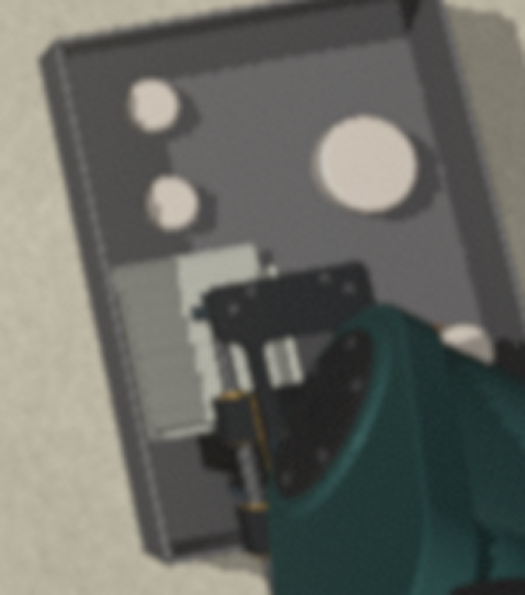

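View pics/g_scene.png

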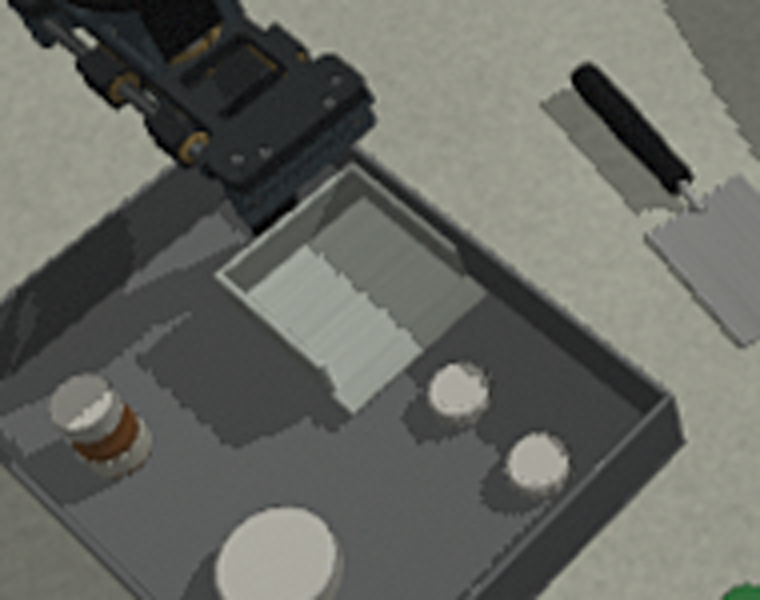

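```bash
python3 -m jog '[0.08,0.2,0,0,0, 0,0.15,0,0,0, 0,0,0,0,0]' && python3 - <<'E'
from chk import *
p,A=tool();print("tcp tote",tote(p).round(4))
togo((.4225,-.1881,.067),jaw_yaw=.187)
E
```

```text
clock: 9.55
eef_pos: [0.4242, -0.1885, 0.0684]
tcp_rot: [-1.301, 1.075, -1.068]
ft_force: [-0.0, -1.3, -2.0]
grip_width: 0.261
tcp tote [-0.2414 -0.0507]
clock 9.55
tcp [ 0.4242 -0.1885  0.0684]
jaw 0.188
tilt [-0.009 -0.004 -1.   ]
units [-0.03  0.07 -0.08]
F [-0.  -1.3 -2. ]
g 0.261
j [-0.46  0.26  2.25 -0.01  0.63 -0.64]
turn_units 0.01
```

```bash
python3 -m jog '[0,0.12,0,0,0, 0,0.1,0,0,0, 0,0,0,0,0]' && python3 - <<'E'
from chk import *
p,A=tool();print("tcp tote",tote(p).round(4))
togo((.4225,-.1881,.067),jaw_yaw=.187)
E
```

```text
clock: 9.8
eef_pos: [0.4245, -0.189, 0.0647]
tcp_rot: [-1.302, 1.074, -1.068]
ft_force: [0.5, 2.4, 4.9]
grip_width: 0.259
tcp tote [-0.2413 -0.0512]
clock 9.8
tcp [ 0.4245 -0.189   0.0647]
jaw 0.187
tilt [-0.009 -0.005 -1.   ]
units [-0.06 -0.11 -0.09]
F [0.5 2.4 4.9]
g 0.259
j [-0.46  0.27  2.25 -0.01  0.63 -0.64]
turn_units 0.0
```

```bash
python3 -m jog '[0,0,0.3,0,0, 0,0,0.4,0,0, 0,0,0.4,0,0, 0,0,0.4,0,0, 0,0,0.4,0,0, 0,0,0.3,0,0, 0,0,0,0,0]' && python3 - <<'E'
from chk import *
p,A=tool();print("tcp tote",tote(p).round(4))
togo((.4225,-.1881,.067),jaw_yaw=.187)
cv2.imwrite("pics/i_scene.png",cv2.resize(eyes.get_image("scene")[170:320,60:250,::-1],None,fx=4,fy=4,interpolation=cv2.INTER_CUBIC))
E
```

```text
clock: 10.38
eef_pos: [0.4715, -0.1807, 0.0649]
tcp_rot: [-1.301, 1.074, -1.07]
ft_force: [-1.9, -1.8, 2.2]
grip_width: 0.262
tcp tote [-0.1935 -0.0518]
clock 10.38
tcp [ 0.4715 -0.1807  0.0649]
jaw 0.187
tilt [-0.008 -0.005 -1.   ]
units [-0.09 -0.08 -2.48]
F [-1.9 -1.8  2.2]
g 0.262
j [-0.41  0.32  2.17 -0.01  0.65 -0.58]
turn_units -0.0
```

View pics/i_scene.png

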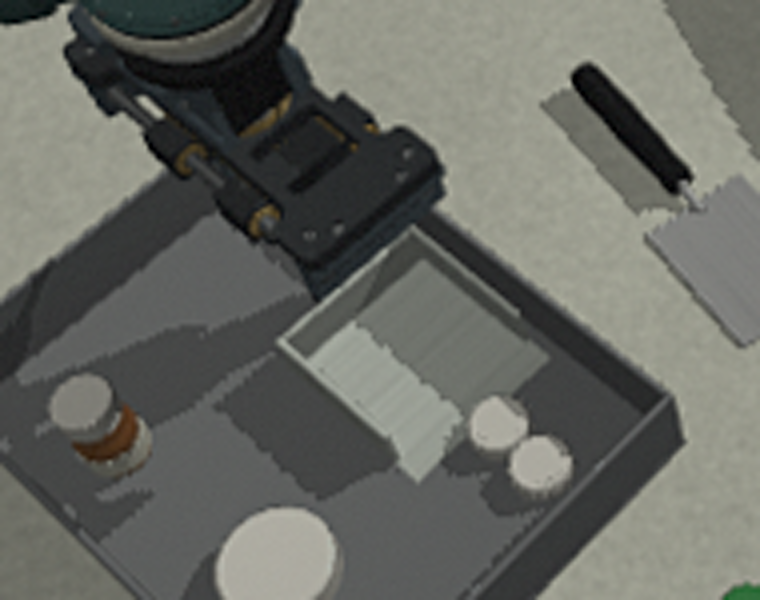

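```bash
python3 -m jog '[0,0.03,0.3,0,0, 0,0.03,0.4,0,0, 0,0.03,0.4,0,0, 0,0.03,0.4,0,0, 0,0.03,0.4,0,0, 0,0.03,0.4,0,0, 0,0.03,0.3,0,0, 0,0,0.2,0,0, 0,0,0,0,0]' && python3 - <<'E'
from chk import *
p,A=tool();print("tcp tote",tote(p).round(4))
togo((.4225,-.1881,.067),jaw_yaw=.187)
cv2.imwrite("pics/j_scene.png",cv2.resize(eyes.get_image("scene")[190:320,80:260,::-1],None,fx=4,fy=4,interpolation=cv2.INTER_CUBIC))
E
```

```text
clock: 11.18
eef_pos: [0.5233, -0.172, 0.066]
tcp_rot: [-1.309, 1.081, -1.065]
ft_force: [0.7, -0.4, -1.4]
grip_width: 0.258
tcp tote [-0.141  -0.0529]
clock 11.18
tcp [ 0.5233 -0.172   0.066 ]
jaw 0.187
tilt [-0.018 -0.006 -1.   ]
units [-0.15  0.04 -5.1 ]
F [ 0.7 -0.4 -1.4]
g 0.258
j [-0.35  0.38  2.08 -0.02  0.7  -0.53]
turn_units -0.0
```

View pics/j_scene.png

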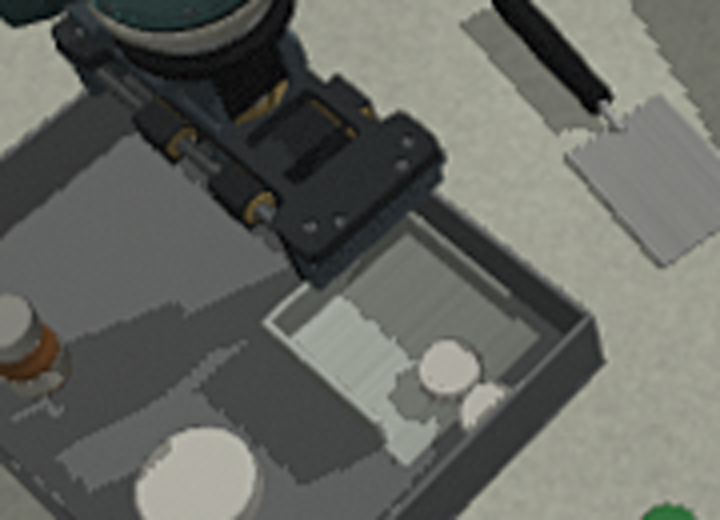

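```bash
python3 -m jog '[-0.05,0.06,0.3,0,0, 0,0.03,0.35,0,0, 0,0.03,0.3,0,0, 0,0.02,0.2,0,0, 0,0,0,0,0]' && python3 - <<'E'
from chk import *
p,A=tool();print("tcp tote",tote(p).round(4))
togo((.4225,-.1881,.067),jaw_yaw=.187)
cv2.imwrite("pics/k_scene.png",cv2.resize(eyes.get_image("scene")[200:310,100:260,::-1],None,fx=5,fy=5,interpolation=cv2.INTER_CUBIC))
E
```

```text
clock: 11.65
eef_pos: [0.5431, -0.1682, 0.0665]
tcp_rot: [-1.313, 1.085, -1.062]
ft_force: [1.1, 1.6, -0.2]
grip_width: 0.259
tcp tote [-0.1209 -0.0528]
clock 11.65
tcp [ 0.5431 -0.1682  0.0665]
jaw 0.186
tilt [-0.024 -0.007 -1.   ]
units [-0.14  0.12 -6.11]
F [ 1.1  1.6 -0.2]
g 0.259
j [-0.33  0.41  2.04 -0.02  0.72 -0.5 ]
turn_units -0.01
```

View pics/k_scene.png

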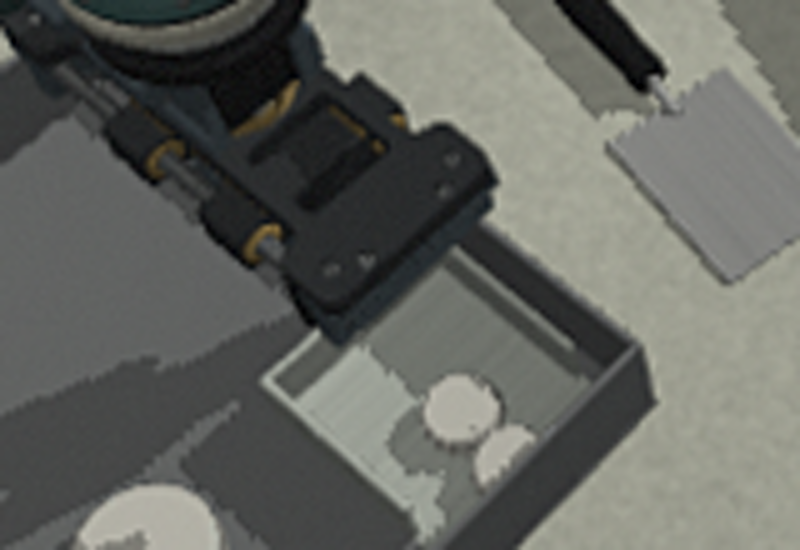

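```bash
python3 -m jog '[-0.05,0.02,0.2,0,0, 0,0.02,0.2,0,0, 0,0,0.15,0,0, 0,0,0,0,0, 0,0,0,0,0]' && python3 - <<'E'
from chk import *
p,A=tool();print("tcp tote",tote(p).round(4))
togo((.4225,-.1881,.067),jaw_yaw=.187)
cv2.imwrite("pics/l_scene.png",cv2.resize(eyes.get_image("scene")[200:310,100:260,::-1],None,fx=5,fy=5,interpolation=cv2.INTER_CUBIC))
cv2.imwrite("pics/l_top.png",cv2.resize(eyes.get_image("top")[170:290,340:490,::-1],None,fx=5,fy=5,interpolation=cv2.INTER_CUBIC))
E
```

```text
clock: 12.12
eef_pos: [0.5523, -0.1656, 0.0666]
tcp_rot: [-1.314, 1.087, -1.062]
ft_force: [-1.9, 0.4, 4.1]
grip_width: 0.26
tcp tote [-0.1114 -0.052 ]
clock 12.12
tcp [ 0.5523 -0.1656  0.0666]
jaw 0.186
tilt [-0.025 -0.007 -1.   ]
units [-0.09  0.15 -6.58]
F [-1.9  0.4  4.1]
g 0.26
j [-0.32  0.42  2.02 -0.02  0.73 -0.49]
turn_units -0.01
```

View pics/l_scene.png

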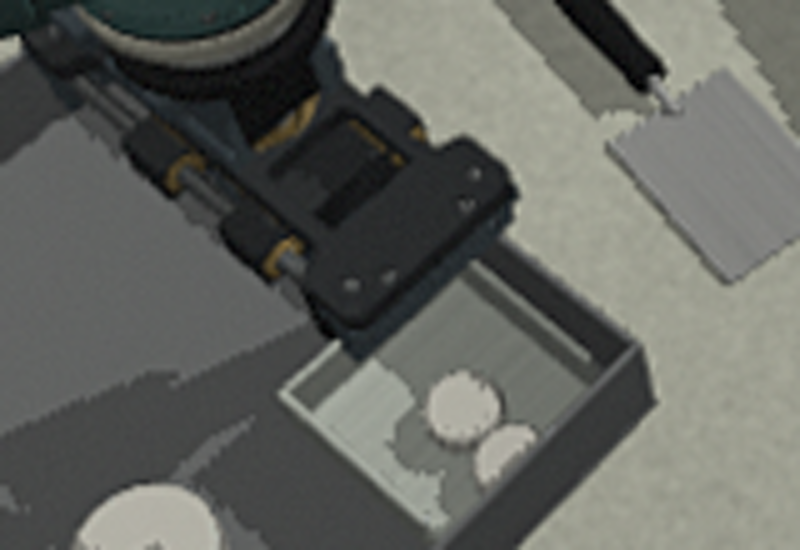

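View pics/l_top.png

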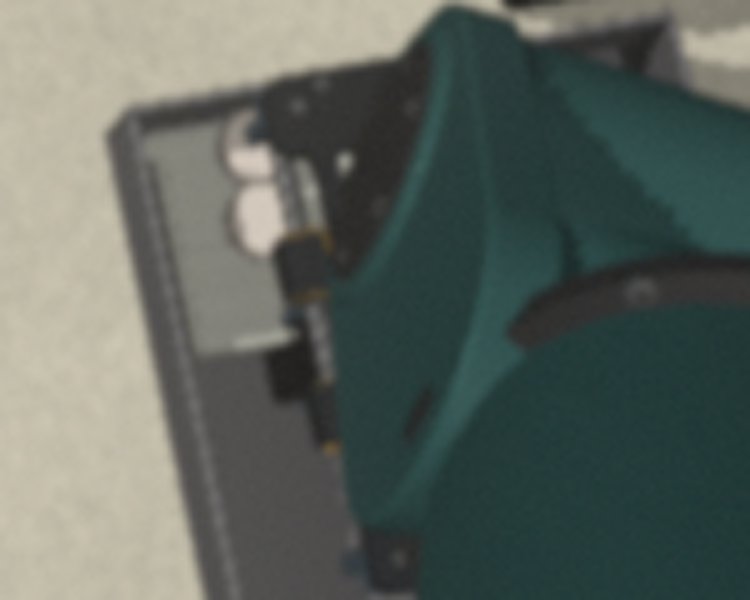

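Both caps are in the pan with the lip at the end wall. Cap2 is at (463,408) and cap1 at (508,455), and the top view at (262,215) and (250,150) agrees. I'll back off the wall gently, then lift.

```bash
python3 -m jog '[0,-0.03,-0.05,0,0, 0,-0.03,-0.08,0,0, 0,-0.03,-0.1,0,0, 0,-0.05,-0.1,0,0, 0,-0.1,0,0,0, 0,-0.2,0,0,0, 0,-0.25,0,0,0, 0,-0.25,0,0,0, 0,-0.1,0,0,0, 0,0,0,0,0]' && python3 - <<'E'
from chk import *
p,A=tool();print("tcp tote",tote(p).round(4))
togo((.4225,-.1881,.067),jaw_yaw=.187)
cv2.imwrite("pics/m_scene.png",cv2.resize(eyes.get_image("scene")[190:310,100:260,::-1],None,fx=5,fy=5,interpolation=cv2.INTER_CUBIC))
E
```

```text
clock: 13.05
eef_pos: [0.5432, -0.1662, 0.0878]
tcp_rot: [-1.316, 1.091, -1.059]
ft_force: [-0.8, 0.6, -1.0]
grip_width: 0.259
tcp tote [-0.1203 -0.0509]
clock 13.05
tcp [ 0.5432 -0.1662  0.0878]
jaw 0.186
tilt [-0.03  -0.006 -1.   ]
units [-0.04  1.23 -6.1 ]
F [-0.8  0.6 -1. ]
g 0.259
j [-0.33  0.37  2.03 -0.02  0.76 -0.5 ]
turn_units -0.01
```

View pics/m_scene.png

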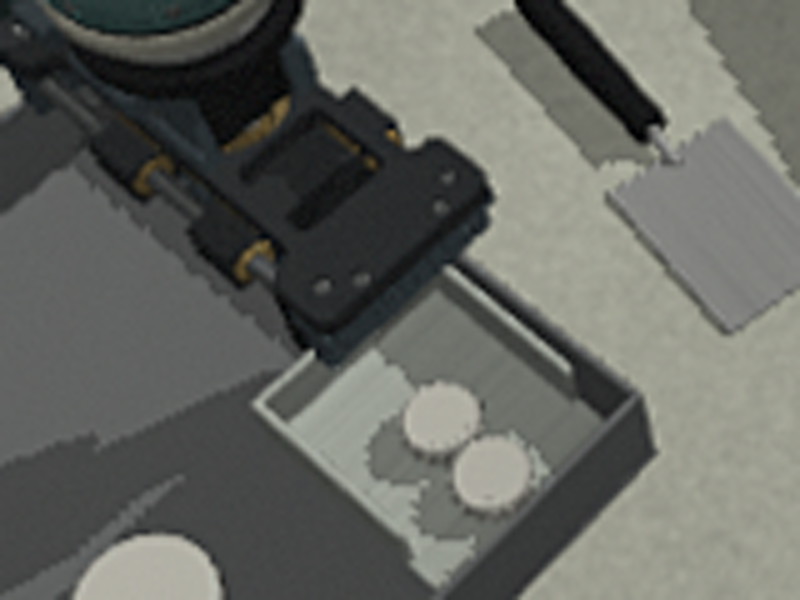

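```bash
python3 -m jog '[0,-0.1,0,0,0, 0,-0.25,0,0,0, 0,-0.4,0,0,0, 0,-0.4,0,0,0, 0,-0.4,0,0,0, 0,-0.4,0,0,0, 0,-0.4,0,0,0, 0,-0.4,0,0,0, 0,-0.4,0,0,0, 0,-0.4,0,0,0, 0,-0.3,0,0,0, 0,-0.2,0,0,0, 0,-0.1,0,0,0, 0,0,0,0,0]' && python3 - <<'E'
from chk import *
togo((.4815,.229,.17),jaw_yaw=-.125)
cv2.imwrite("pics/n_scene.png",cv2.resize(eyes.get_image("scene")[160:310,80:260,::-1],None,fx=4,fy=4,interpolation=cv2.INTER_CUBIC))
E
```

```text
clock: 14.27
eef_pos: [0.5464, -0.1657, 0.181]
tcp_rot: [-1.315, 1.089, -1.06]
ft_force: [-0.2, 0.5, -2.2]
grip_width: 0.259
clock 14.27
tcp [ 0.5464 -0.1657  0.181 ]
jaw 0.186
tilt [-0.028 -0.007 -1.   ]
units [-19.99   0.51   0.47]
F [-0.2  0.5 -2.2]
g 0.259
j [-0.33  0.23  2.   -0.02  0.93 -0.5 ]
turn_units 3.11
```

View pics/n_scene.png

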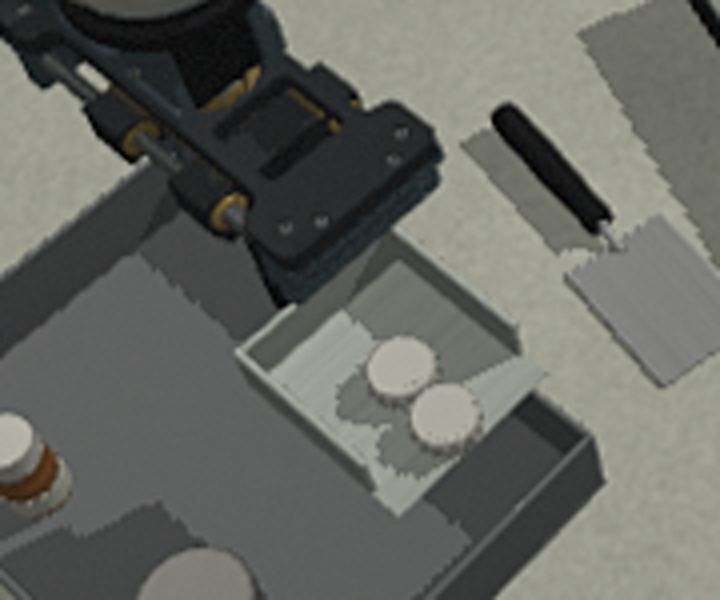

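```bash
python3 -m jog '[-0.1,0,0,0,0, -0.2,0,0,0,0, -0.35,0,0,0,0, -0.5,0,0,0,0, -0.6,0,0,0,0, -0.6,0,0,0,0, -0.6,0,0,0,0, -0.6,0,0,0,0, -0.6,0,0,0,0, -0.6,0,0,0,0, -0.6,0,0,0,0, -0.6,0,0,0,0, -0.6,0,0,0,0, -0.6,0,0,0,0, -0.6,0,0,0,0, -0.6,0,0,0,0, -0.6,0,0,0,0, -0.6,0,0,0,0, -0.6,0,0,0,0, -0.6,0,0,0,0]' && python3 -m jog '[-0.6,0,0,0,0, -0.6,0,0,0.1,0, -0.6,0,0,0.2,0, -0.6,0,0,0.3,0, -0.5,0,0,0.3,0, -0.5,0,0,0.3,0, -0.5,0,0,0.3,0, -0.4,0,0,0.3,0, -0.3,0,0,0.3,0, -0.2,0,0,0.3,0, -0.1,0,0,0.2,0, 0,0,0,0.1,0, 0,0,0,0,0]' && python3 - <<'E'
from chk import *
togo((.4817,.2298,.17),jaw_yaw=-.125)
cv2.imwrite("pics/o_scene.png",cv2.resize(eyes.get_image("scene")[60:240,180:400,::-1],None,fx=3.5,fy=3.2,interpolation=cv2.INTER_CUBIC))
E
```

```text
clock: 15.98
eef_pos: [0.5003, 0.0684, 0.179]
tcp_rot: [-1.316, 1.092, -1.058]
ft_force: [0.9, 0.0, -3.2]
grip_width: 0.262
clock: 17.07
eef_pos: [0.4841, 0.181, 0.1789]
tcp_rot: [-1.19, 1.299, -1.269]
ft_force: [-0.2, 0.3, -1.9]
grip_width: 0.262
clock 17.07
tcp [0.4841 0.181  0.1789]
jaw -0.095
tilt [-0.031 -0.005 -1.   ]
units [-2.42  0.44 -0.34]
F [-0.2  0.3 -1.9]
g 0.262
j [0.31 0.15 2.1  0.01 0.92 0.4 ]
turn_units 0.3
```

View pics/o_scene.png

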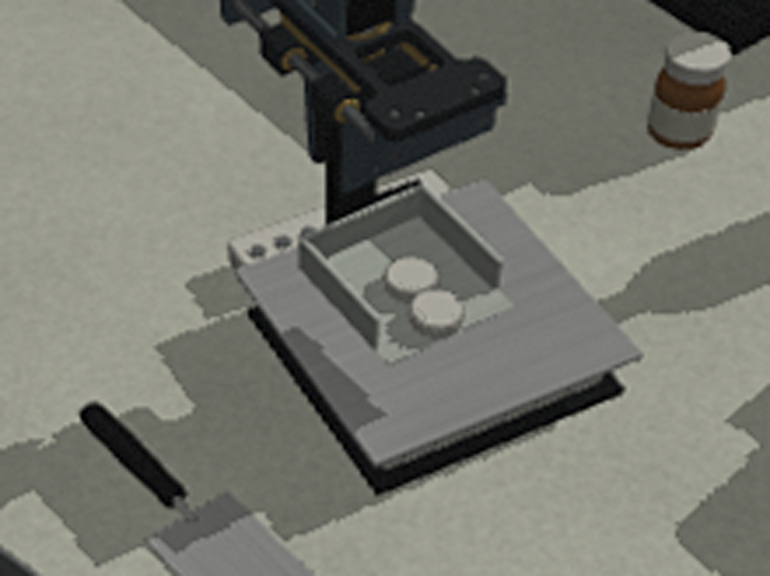

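```bash
python3 -m jog '[-0.15,0,0,0.1,0, -0.3,0.05,-0.05,0.1,0, -0.4,0.1,-0.05,0.1,0, -0.4,0.2,-0.05,0,0, -0.4,0.2,-0.05,0,0, -0.35,0.3,-0.05,0,0, -0.25,0.3,0,0,0, -0.1,0.3,0,0,0, 0,0.3,0,0,0, 0,0.3,0,0,0, 0,0.2,0,0,0, 0,0.1,0,0,0, 0,0,0,0,0]' && python3 - <<'E'
from chk import *
togo((.4817,.2298,.113),jaw_yaw=-.125)
E
```

```text
clock: 18.2
eef_pos: [0.4823, 0.232, 0.1256]
tcp_rot: [-1.177, 1.322, -1.292]
ft_force: [0.1, 0.2, -1.9]
grip_width: 0.263
clock 18.2
tcp [0.4823 0.232  0.1256]
jaw -0.126
tilt [-0.033 -0.006 -0.999]
units [0.11 0.63 0.  ]
F [ 0.1  0.2 -1.9]
g 0.263
j [0.4  0.27 2.09 0.01 0.82 0.52]
turn_units -0.01
```

```bash
python3 -m jog '[0.1,0.2,0,0,0, 0,0.15,0,0,0, 0,0.1,0,0,0, 0,0.05,0,0,0, 0,0,0,0,0]' && python3 - <<'E'
from chk import *
togo((.4817,.2298,.113),jaw_yaw=-.125)
E
```

```text
clock: 18.62
eef_pos: [0.4821, 0.2292, 0.1151]
tcp_rot: [-1.175, 1.323, -1.293]
ft_force: [-0.6, 0.5, -3.0]
grip_width: 0.259
clock 18.62
tcp [0.4821 0.2292 0.1151]
jaw -0.127
tilt [-0.032 -0.005 -0.999]
units [-0.03  0.11 -0.02]
F [-0.6  0.5 -3. ]
g 0.259
j [0.4  0.28 2.09 0.01 0.8  0.52]
turn_units -0.02
```

```bash
python3 -m jog '[0,0.08,0,0,0, 0,0.06,0,0,0, 0,0.06,0,0,0, 0,0,0,0,0]' && python3 - <<'E'
from chk import *
togo((.4817,.2298,.113),jaw_yaw=-.125)
cv2.imwrite("pics/p_scene.png",cv2.resize(eyes.get_image("scene")[60:240,180:400,::-1],None,fx=3.5,fy=3.2,interpolation=cv2.INTER_CUBIC))
E
```

```text
clock: 18.95
eef_pos: [0.4827, 0.2297, 0.113]
tcp_rot: [-1.173, 1.322, -1.293]
ft_force: [-1.6, -1.8, 4.9]
grip_width: 0.261
clock 18.95
tcp [0.4827 0.2297 0.113 ]
jaw -0.127
tilt [-0.03  -0.005 -1.   ]
units [ 0.    0.   -0.05]
F [-1.6 -1.8  4.9]
g 0.261
j [0.4  0.28 2.09 0.01 0.79 0.52]
turn_units -0.02
```

View pics/p_scene.png

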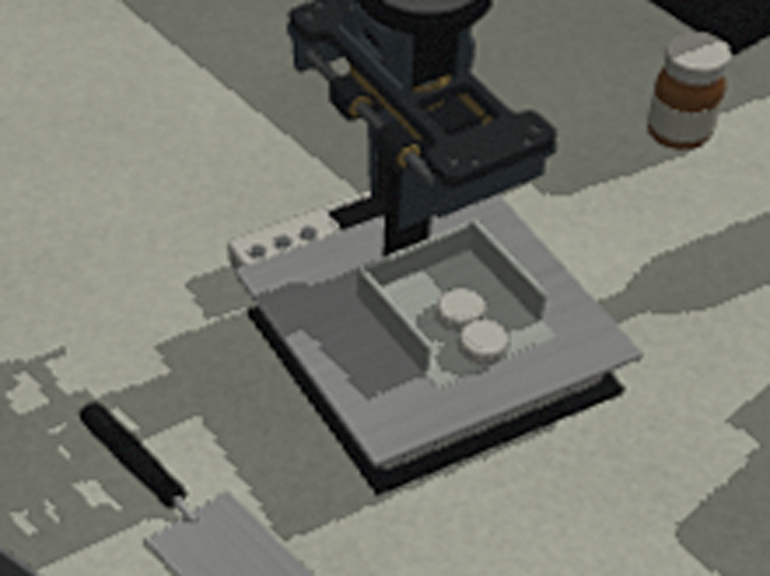

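The scoop is down on the scale with both caps in the pan, at (462,308) and (486,338). Releasing.

```bash
python3 -m jog '[0,0,0,0,0.35, 0,0,0,0,0.4, 0,0,0,0,0.5, 0,0,0,0,0.6, 0,0,0,0,0.7, 0,0,0,0,0.7, 0,0,0,0,0.7, 0,0,0,0,0.7, 0,0,0,0,0.7, 0,0,0,0,0.7]' && python3 - <<'E'
from chk import *
togo((.4817,.2298,.25),jaw_yaw=-.125)
cv2.imwrite("pics/q_scene.png",cv2.resize(eyes.get_image("scene")[60:240,180:400,::-1],None,fx=3.5,fy=3.2,interpolation=cv2.INTER_CUBIC))
E
```

```text
clock: 19.83
eef_pos: [0.4836, 0.2301, 0.1136]
tcp_rot: [-1.172, 1.321, -1.293]
ft_force: [-0.4, -0.5, 0.3]
grip_width: 0.697
clock 19.83
tcp [0.4836 0.2301 0.1136]
jaw -0.127
tilt [-0.028 -0.004 -1.   ]
units [ 0.08 -6.82 -0.28]
F [-0.4 -0.5  0.3]
g 0.697
j [0.4  0.28 2.09 0.01 0.79 0.52]
turn_units -0.02
```

View pics/q_scene.png

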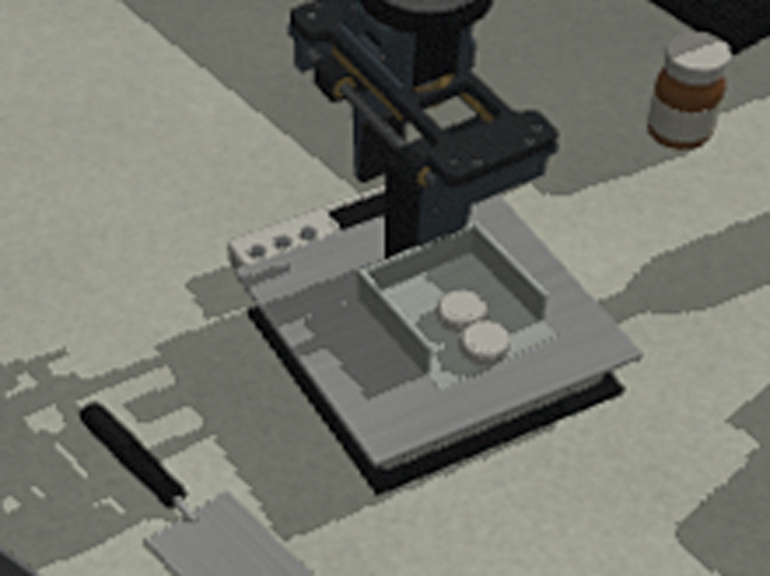

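```bash
python3 -m jog '[0,-0.2,0,0,0.7, 0,-0.5,0,0,0.7, 0,-0.8,0,0,0.7, 0,-0.9,0,0,0.7, 0,-0.9,0,0,0.7, 0,-0.9,0,0,0.7, 0,-0.9,0,0,0.7, 0,-0.9,0,0,0.7, 0,-0.5,0,0,0.7, 0,0,0,0,0.7, 0,0,0,0,0.7]' && python3 - <<'E'
from chk import *
togo((.4817,.2298,.25),jaw_yaw=-.125)
cv2.imwrite("pics/r_scene.png",cv2.resize(eyes.get_image("scene")[95:215,235:375,::-1],None,fx=5,fy=5,interpolation=cv2.INTER_CUBIC))
E
```

```text
clock: 20.8
eef_pos: [0.4871, 0.2305, 0.2561]
tcp_rot: [-1.17, 1.32, -1.293]
ft_force: [-0.8, -0.4, 0.5]
grip_width: 0.701
clock 20.8
tcp [0.4871 0.2305 0.2561]
jaw -0.127
tilt [-0.027 -0.003 -1.   ]
units [ 0.07  0.31 -0.26]
F [-0.8 -0.4  0.5]
g 0.701
j [0.4  0.08 2.02 0.01 1.06 0.52]
turn_units -0.02
```

View pics/r_scene.png

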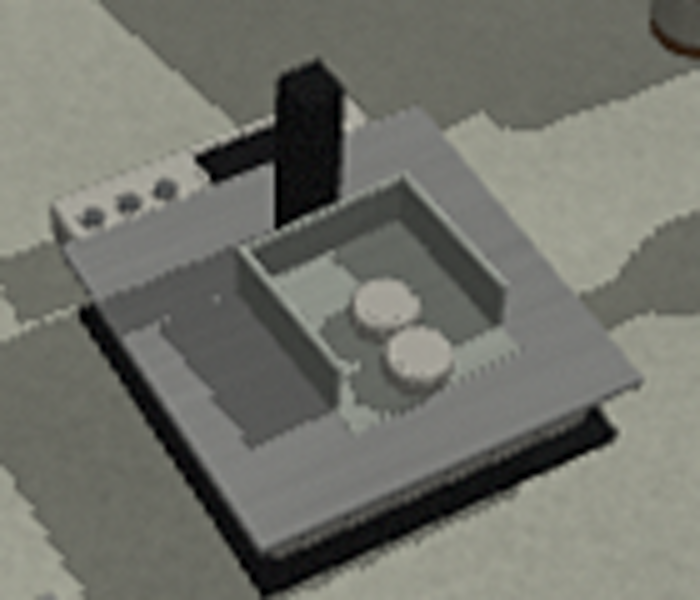

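```bash
python3 - <<'E'
from chk import *
for c in ((387,300),(420,352)):
    q=back("scene",full(c,5,(235,95)),.066)
    d=q[:2]-np.array((.4815,.229));a=-.125
    print((np.cos(a)*d[0]+np.sin(a)*d[1]).round(4),(-np.sin(a)*d[0]+np.cos(a)*d[1]).round(4))
E
```

```text
0.0649 0.0023
0.0981 -0.0025
```

Caps measure at x = 65 and 98 mm and y ≈ ±2.5 mm in the scoop frame, inside the limits (15–111 mm, ±46 mm). Handing in.

```bash
python3 -c "
from plant import robot,state
robot.close_job(); print(state()['clock'])"
```

```text
the job is handed in; nothing more can be done
the job is handed in; nothing more can be done
```

I took the scoop off the scale by its handle and ran it along the tote floor, just off the left wall, into the far left corner. Both white caps rode into the pan. I then lifted it out, stood it back on the scale, released it and handed the job in at about 21 s; no verdict is reported.

**Last checks:**
- **Scoop:** in the final scene picture it stands level, and its outline falls within about a pixel of the starting picture. The gripper is open about 140 mm above its release height, with no contact force.
- **Caps:** they lie at x ≈ 65 mm and 98 mm, y ≈ ±2.5 mm in the scoop frame, which is inside the limits. The fingers stayed well above them throughout.

**What disagreed or went wrong:**
- The scoop's side brushed the left wall with about 7 N while going down, so I moved it 4–5 mm off the wall.
- The tool tilted about 2° nose-down while carrying the caps. They did not slide, and the scoop settled flat on release.

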